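# Raise the stop arm and feed the carving blank

### The job

On the carver's bench a counterweighted stop arm lies across the channel of the carving jig and blocks the wooden blank. Push the arm up by its crossbar past its balance point so that it stays raised on its own, then push the blank along the channel from behind until its front end meets the end stop. Only push, without lifting the blank, leave the mallet, bottle and chisels alone, and finish clear of everything.

Things in the scene. Friction and masses are not known exactly. Their poses are not given: they have to be found in the camera images.
- board: Fixed plywood jig board, 12 mm thick, flat on the bench, yawed up to 0.2 rad. Origin at bench level on the channel's centre line near the arm. y: along the channel, blank towards end stop; x: across it, away from the robot, to the hinge. Channel floor 12 mm above the bench, between strips 12 mm high, 14 wide, inner faces 58 mm apart. Spans -300 to +160 mm in y, 75 mm either side in x.
- stop_arm (a joint): Stop arm's hinge angle, rad, axis along board y. 0 = lowered, level across the channel; grows as the free end swings up and over, away from the robot (towards board +x). Balance point about 0.81: below it the arm falls back to 0, above it it falls on, damped, to rest raised on its bumper at 1.85. A level push of about 3 N on the crossbar starts it. No latch.
- stop_hinge (a point): Hinge axis of the stop arm, between two dark steel cheeks on the far side of the channel, 94 mm above the bench and 110 mm beyond the channel's centre line. It does not move when the arm swings.
- stop_crossbar (a point): Centre of the crossbar on the arm's free end: black plastic round bar, 22 mm thick, 90 mm long along board y, free on the robot's side. Lowered it is 180 mm to the robot's side of the hinge and 50 mm above it. The arm is an aluminium bar 20 x 22 mm, level for 140 mm, then bent up 45 deg to the crossbar; under it a wooden paddle blocks the channel; steel counterweight behind the hinge.
- blank: Loose carved wooden blank lying in the channel, 50 mm wide (x), 160 mm long (y), 50 mm high, 0.15 to 0.35 kg, carved with diamonds in its middle. Origin at the centre of its underside, y along its length towards the front end. Slides on the board with 4 mm of play on each side.
- blank_front (a point): Centre of the blank's front end face (towards the arm and the end stop), 25 mm above its underside.
- blank_back (a point): Centre of the blank's rear end face, where it is pushed, 25 mm above its underside (37 mm above the bench), free behind.
- end_stop_face (a point): Face of the fixed end stop that the blank must meet, on the channel's centre line, 25 mm above the channel floor. The stop is a dark wooden block across the channel beyond the arm, 58 mm wide, 20 thick, 45 high; axes as the board's. It is so near the arm that the blank's rear end stays on the near side of the arm when home.
- mallet: Bystander: round wooden carver's mallet standing on its head, 100 mm across, 238 mm high, origin under its centre. On the bench to the left.
- bottle: Bystander: clear bottle, 64 mm across, 200 mm high, origin under its centre. On the bench to the left.
- chisel_a: Bystander: narrow chisel lying on the bench on the robot's side of the jig, about 220 mm long along its x, 24 mm high.
- chisel_b: Bystander: wide chisel like the other, lying on the bench on the robot's side of the jig, about 220 mm long along its x, 24 mm high.
Things that resemble listed ones, but are neither listed nor needed, are in the scene too. Leave any orange or yellow look-alike of the blank alone.

How it is judged:
On the way, in this order (a step that is already met when the one before it is completed fails the run):
1. the stop arm is past its balance point and resting fully raised (value of joint stop_arm above 1.6 rad and velocity of joint stop_arm below 0.3 rad/s and contact force between the fingers and stop_arm below 0.3 N), for 0.3 s.
2. the blank's front end meets the end stop (y of blank_front in the frame of end_stop_face between -0.006 and 0.004 m and x of blank_front in the frame of end_stop_face between -0.012 and 0.012 m and angle between the y axis of blank and the y axis of board, either way round below 0.1 rad and angle between blank's own z axis and vertical below 0.06 rad), for 0.2 s.
At the end, for the whole second after the job is handed in: The stop arm stays raised by itself (above 1.6 rad, at rest), and the blank lies flat and straight in the channel, at rest, its front end within 6 mm of the end stop's face (all of step 2 and value of joint stop_arm above 1.6 rad and velocity of joint stop_arm below 0.3 rad/s and linear speed of blank below 0.02 m/s); the robot touches nothing.
It fails at once if the blank is lifted or tipped (z of blank in the frame of board above 0.024 m or angle between blank's own z axis and vertical above 0.2 rad).
It fails at once if the mallet is disturbed (distance of mallet from where it was at the start of the episode above 0.03 m or angle between mallet's own z axis and vertical above 0.4 rad).
It fails at once if the bottle is disturbed (distance of bottle from where it was at the start of the episode above 0.03 m or angle between bottle's own z axis and vertical above 0.4 rad).
It fails at once if the chisel a is disturbed (distance of chisel_a from where it was at the start of the episode above 0.03 m).
It fails at once if the chisel b is disturbed (distance of chisel_b from where it was at the start of the episode above 0.03 m).
It also fails if it takes over 64 s, if anything falls off the work surface, if the arm or the gripper's body presses on something with over 40 N, if the wrist force passes 120 N, or if a joint passes its speed limit or range.

### The arm

A 7-joint arm with a two-finger parallel gripper is mounted at the origin on the work surface. World frame = base frame: x ahead of the robot, y to its left, z up, the work surface at z = 0. Lengths are in m, angles in rad, forces in N, time in s.
With the tool pointing down it reaches from about 0.425 to 1.025 m from the base axis. Payload 9.4 kg.
Tool frame: the origin (TCP) lies at the very end of the fingers, on their centre line; the grasp point (between the pads) lies 19 mm behind it; z points along the fingers, y is the line along which they close (so a half turn about z gives the same grasp; the last joint's range is limited). The gripper opens to 93 mm and grips with 3 to 60 N. Pads are 15 mm wide; open, the fingers measure 128 mm over their backs; the gripper's body (75 mm by 188 mm) begins 65 mm behind the grasp point.
Start: joints at [-1.304, 0.599, -0.003, 1.599, 0.002, 0.943, -0.08], TCP at [0.244, 0.683, 0.219] pointing down, gripper open.
Joint ranges: [-2.57, 2.57], [-0.35, 1.97], [-1.29, 1.29], [0.11, 2.56], [-1.05, 4.19], [0.11, 1.86], [-2.63, 2.63]. Speed limits (rad/s): [2.22, 2.22, 3.01, 3.01, 3.14, 3.14, 3.14].

### API

Orientations are given as [roll, pitch, yaw] about the fixed x, y, z axes, in that order (R = Rz(yaw) Ry(pitch) Rx(roll)).
In Python, from workcell import telemetry, get_image, camera_params, bot, nets gives the robot as it stands. The module is installed in compiled form; this text tells all that it offers.
- The arm moves only by the tool send_rows, never from a script. Its argument "commands" is a list of rows, each a list of 6 numbers: the shift along the tool's x, y, z in units of 0.1 m (1.0 is 0.1 m), then the turn, a rotation vector about the tool's x, y, z in units of 0.5 rad (1.0 is 0.5 rad). In form: [[dx, dy, dz, rx, ry, rz], ...]. A call has 1 to 5 rows; each row shifts and turns the commanded pose from where the row before left it, along the tool's axes as they then stand; what a row does not reach is not made up. A row lasts 1/8 s, in which the tool goes at most 62.5 mm and 10.7 degrees, less where a joint would pass 70% of its speed; a pose out of reach is approached as far as the arm can. A call with a number of a shift or a turn outside -1 to 1 is refused whole. A call with a gripper value outside its range is refused whole. "jaw" is the closure, from 0 (fully open) to 1 (shut), set as the call begins (left out, the last holds). The fingers move at their own pace and stop on an object; "grip_force" is the grip in N (left out, the last holds). Time passes only in rows, so rows that do not move let the fingers close. It gives the time, the measured TCP pose, the force, the opening and the grip force at its end, in the units of the state.
- telemetry.read_state(): the state, without advancing time (a new reading comes with each control period).
- get_image(name): name is "scene" or "top"; returns the picture (480x640x3 uint8, red, green, blue); there is no depth.
- camera_params(name): a dict with "mtx" (3x3 intrinsics, pixels), "rvec" (rotation vector, rad) and "tvec" (3), from world to camera coordinates, as OpenCV has them. Camera axes: x right, y down, z forward; pixel columns grow to the right and rows downward; lengths in m; the calibration is good to about 2 mm. A picture is of the moment at which its call begins. camera_params takes no time and is no camera call.
- bot.job_done(): hands the job in; it is judged then, once.
Trained networks look in the newest picture that a camera, given by its name, has taken for a name from the list of things; names that differ only in an ending like _2 or _b are one class to them, and where a whole thing is asked for, a point or a joint stands for the part that bears it (a point fixed in the world has none). Each returns a list of dicts, best first, with "score" (0 to 1); they miss things now and then, are a little off and sometimes report something else, mostly with a low value. They report only what shows in the picture. A call takes as long as a camera call. They do not tell look-alikes from the thing itself.
- nets.masks_of(camera, query): "region" (480x640 bool, what is visible of it) and "xy" ([column, row] in pixels, amid what is visible of it).
The state is a dict: "time": time; "joint_pos": joint angles; "joint_velocities": joint speeds; "joint_efforts": joint torques, N m; "tool_pos": TCP position; "tool_rot": TCP orientation; "wrist_force": force on the tool from outside, world axes, zero at the start; "torque": the same for the moment, N m; "width": finger opening in m; "grip_force": force on a finger pad.
Only numpy, scipy, OpenCV 4.12 (cv2) and the standard library are available. Lean on these libraries where they do the work, as an engineer would, in place of code of your own. Each camera call takes 0.05 s, during which the arm holds its last target. There are 200 camera calls.

## Working session

There is one attempt and no reset: what is moved stays moved. The work goes in short steps, Python scripts to look and compute and a tool call to move; the robot and the scene stay as the last step left them, time stands still between calls to the robot, and variables do not carry over. Pictures are saved under pics/ and viewed, at most 10 in all, crops included, and the job is handed in when it is done.

Besides the shell and the picture viewer there is one more tool, called in YAML: its name, and indented under it one key for each argument. send_rows: Moves the arm, as the interface text tells. Its arguments: {"type":"object","properties":{"commands":{"type":"array","items":{"type":"array","items":{"type":"number"}}},"jaw":{"type":"number"},"grip_force":{"type":"number"}},"required":["commands"]}

```bash
mkdir -p pics
cat > h.py <<'E'
import numpy as np, cv2
from workcell import telemetry, get_image, camera_params, bot, nets
from scipy.spatial.transform import Rotation as R
def ray(cam,uv,z):
    p=camera_params(cam);K=np.array(p["mtx"],float);Rm=cv2.Rodrigues(np.array(p["rvec"],float))[0];t=np.array(p["tvec"],float).ravel()
    c=-Rm.T@t;d=Rm.T@np.linalg.inv(K)@np.array([uv[0],uv[1],1.]);return c+d*(z-c[2])/d[2]
def proj(cam,P):
    p=camera_params(cam);return cv2.projectPoints(np.array(P,float).reshape(-1,3),np.array(p["rvec"],float),np.array(p["tvec"],float),np.array(p["mtx"],float),None)[0].reshape(-1,2)
def save(cam,n):
    im=get_image(cam);cv2.imwrite(f"pics/{n}.png",im[:,:,::-1]);return im
E
python3 - <<'E'
from h import *
for c in ["scene","top"]:
    save(c,c+"0")
    p=camera_params(c);Rm=cv2.Rodrigues(np.array(p["rvec"],float))[0];print(c,-Rm.T@np.array(p["tvec"]).ravel(),Rm[2])
    for q in ["blank","stop_arm","board","mallet","bottle","chisel_a","end_stop_face"]:
        for r in nets.masks_of(c,q)[:3]: 
            print(c,q,round(r["score"],2),np.round(r["xy"]),r["region"].sum(),np.round(ray(c,r["xy"],.03),3))
print(telemetry.read_state())
E
```

```text
scene [ 1.35007284 -0.30783013  1.17333007] [-0.56518294  0.25920996 -0.78318481]
scene blank 0.97 [266. 399.] 2858 [ 0.831 -0.213  0.03 ]
scene blank 0.96 [254. 225.] 1842 [ 0.41  -0.081  0.03 ]
scene blank 0.75 [275. 289.] 2211 [ 0.601 -0.103  0.03 ]
scene stop_arm 0.77 [338. 265.] 2137 [0.599 0.052 0.03 ]
scene stop_arm 0.63 [277. 293.] 2150 [ 0.61  -0.103  0.03 ]
scene board 0.8 [310. 309.] 10061 [ 0.679 -0.054  0.03 ]
scene mallet 0.56 [489. 197.] 2381 [0.57  0.477 0.03 ]
scene bottle 0.93 [447. 153.] 1472 [0.393 0.465 0.03 ]
scene chisel_a 0.85 [186. 241.] 565 [ 0.387 -0.241  0.03 ]
scene chisel_a 0.6 [340. 176.] 574 [0.348 0.175 0.03 ]
scene end_stop_face 0.74 [357. 255.] 365 [0.592 0.102 0.03 ]
scene end_stop_face 0.15 [336. 262.] 2263 [0.591 0.049 0.03 ]
top [0.51033732 0.04700071 1.4955055 ] [ 0.04709321 -0.01203972 -0.99881794]
top blank 0.66 [497. 215.] 1502 [ 0.635 -0.398  0.03 ]
top blank 0.62 [385. 227.] 1340 [ 0.606 -0.114  0.03 ]
top blank 0.58 [374. 308.] 1325 [ 0.402 -0.084  0.03 ]
top stop_arm 0.79 [330. 213.] 1434 [0.642 0.026 0.03 ]
top board 0.77 [351. 220.] 91
[... 446 characters left out ...]
.30365197,  0.59928371, -0.00248216,  1.59940647,  0.00182512,
        0.94289705, -0.07976498]), 'joint_velocities': array([ 3.83720237e-04, -2.11916579e-04, -5.17203031e-04, -1.34875229e-03,
        1.23944919e-03,  4.04212431e-06, -5.41424372e-04]), 'joint_efforts': array([-5.09280617e-04, -7.64751291e+01,  1.49604332e+00, -2.52699405e+01,
       -5.24239358e-02,  1.02495833e-02,  4.19194407e-05]), 'tool_pos': array([0.24442799, 0.68255254, 0.21862745]), 'tool_rot': array([3.14157898e+00, 7.60979792e-05, 2.79780508e+00]), 'wrist_force': array([ 0.93728752, -0.23954584,  0.91501594]), 'torque': array([ 0.02353714,  0.04440267, -0.00618801]), 'grip_force': 0.0, 'width': 0.09286334412271345}
```

View pics/top0.png

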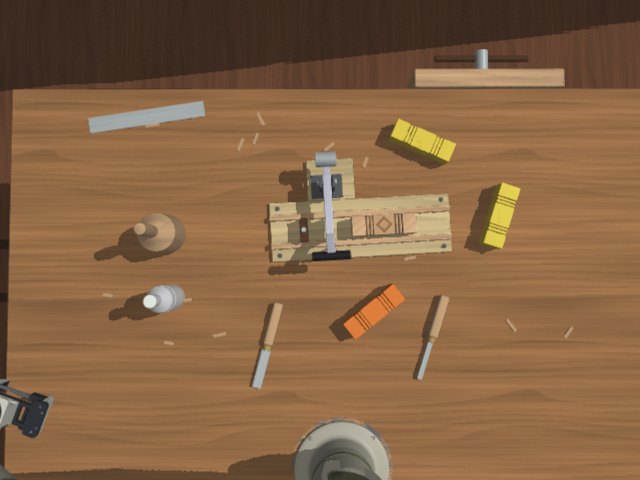

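View pics/scene0.png

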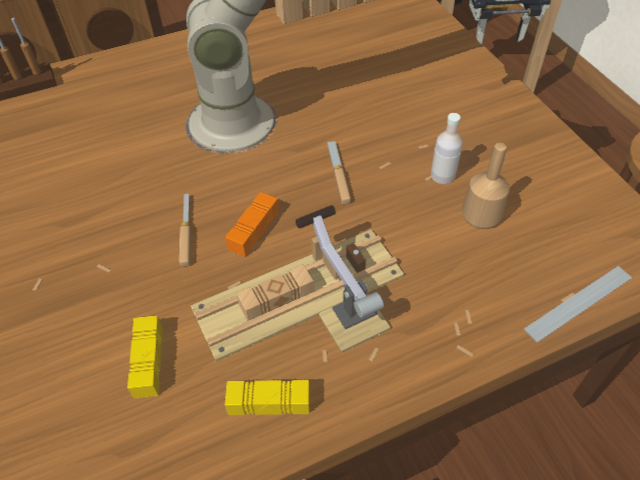

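The top view shows the board around (270–451, 196–261), the crossbar at (332,256), the end stop at (304,231) and the blank at (384,225). The orange and yellow look-alikes are off the board. Next I fit the board frame.

Run:
```python
from h import *
im=cv2.imread("pics/top0.png")[140:280,255:465];cv2.imwrite("pics/c1.png",cv2.resize(im,None,fx=3.8,fy=3.8,interpolation=cv2.INTER_CUBIC))
im=cv2.imread("pics/scene0.png")[195:365,185:415];cv2.imwrite("pics/c2.png",cv2.resize(im,None,fx=3.4,fy=3.4,interpolation=cv2.INTER_CUBIC))
```

```text
(no output)
```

View pics/c1.png

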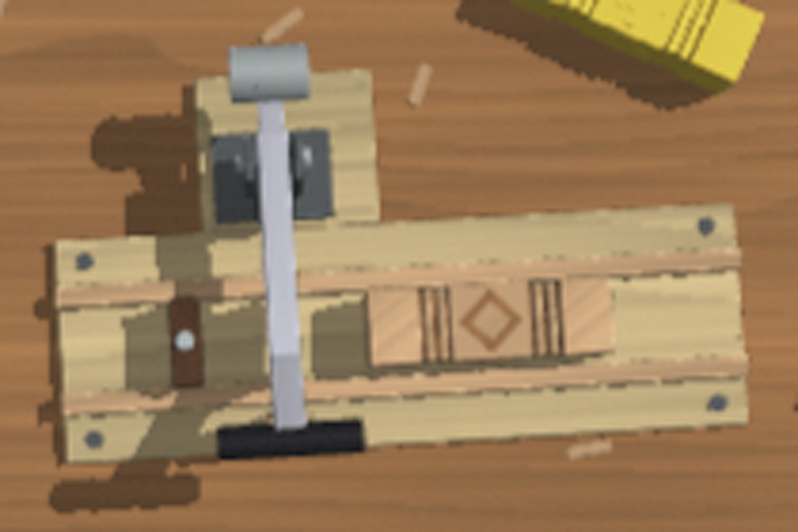

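View pics/c2.png

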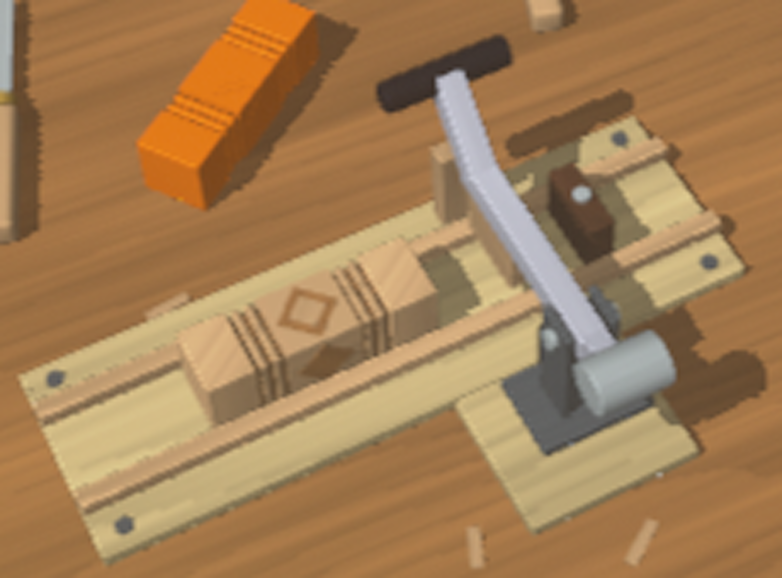

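Run:
```python
from h import *
from scipy.optimize import least_squares
T=np.array([(54,241),(735,205),(748,424),(66,463)])/3.8+[255,140]
S=np.array([(745,268),(108,562),(20,377),(635,118)])/3.4+[185,195]
B=np.array([(.075,.16,.012),(.075,-.3,.012),(-.075,-.3,.012),(-.075,.16,.012)])
W=lambda p,P:np.array(P)@R.from_euler('z',p[2]).as_matrix().T+[p[0],p[1],0]
f=lambda p:np.r_[(proj("top",W(p,B))-T).ravel(),(proj("scene",W(p,B))-S).ravel()]
r=least_squares(f,[.61,0,0.05]);p=r.x;print(p,np.round(r.fun.reshape(-1,2),1).tolist())
inv=lambda P:(np.array(P)-[p[0],p[1],0])@R.from_euler('z',p[2]).as_matrix()
t=lambda u,z:inv(ray("top",np.array(u)/3.8+[255,140],z))
s=lambda u,z:inv(ray("scene",np.array(u)/3.4+[185,195],z))
print("blank top",[np.round(t(u,.062),3) for u in [(368,290),(608,280),(612,352),(370,367)]])
print("blank sc",[np.round(s(u,.062),3) for u in [(180,342),(212,378),(436,290),(402,238)]])
print("stop",t((204,300),.057),t((204,385),.057))
print("bar",t((292,440),.144),s((444,75),.144))
print("bar world",W(p,[-.07,0,.144]),"hinge",W(p,[.11,0,.094]))
np.save("b.npy",p)
```

```text
[0.60609675 0.01849394 0.05485915] [[-1.1, -1.2], [-1.3, -2.0], [-0.7, -1.4], [-1.0, -1.0], [-0.4, -0.6], [-2.2, -1.1], [-1.3, -1.1], [-1.2, -1.3]]
blank top [array([ 0.022, -0.049,  0.062]), array([ 0.02 , -0.205,  0.062]), array([-0.027, -0.205,  0.062]), array([-0.028, -0.047,  0.062])]
blank sc [array([-0.014, -0.204,  0.062]), array([ 0.02 , -0.197,  0.062]), array([ 0.027, -0.045,  0.062]), array([-0.02 , -0.046,  0.062])]
stop [0.022493   0.05826211 0.057     ] [-0.03290538  0.06145099  0.057     ]
bar [-0.07334602  0.00802368  0.144     ] [-0.06786018  0.01103231  0.144     ]
bar world [0.53620206 0.01465573 0.144     ] hinge [0.71593127 0.02452542 0.094     ]
```

send_rows:
  commands:
    - [0,0,-0.12,0,0,0.335]
    - [0,0,-0.12,0,0,0.335]
    - [0,0,-0.12,0,0,0.335]
    - [0,0,-0.12,0,0,0.335]
    - [0,0,-0.12,0,0,0.335]
  jaw: 1

```text
time: 1.42
tool_pos: [0.2443, 0.6826, 0.2791]
tool_rot: [-3.142, -0.0, 1.955]
wrist_force: [1.0, -0.0, -0.0]
width: 0.0474
grip_force: 0.0
```

send_rows:
  commands:
    - [0,0,-0.12,0,0,0.335]
    - [0,0,-0.12,0,0,0.335]
    - [-0.5,0.136,0,0,0,0]
    - [-0.5,0.136,0,0,0,0]
    - [-0.5,0.136,0,0,0,0]

```text
time: 2.05
tool_pos: [0.2937, 0.5335, 0.3027]
tool_rot: [3.141, -0.0, 1.626]
wrist_force: [0.8, 0.2, 0.5]
width: 0.001
grip_force: 0.0
```

send_rows:
  commands:
    - [-0.5,0.136,0,0,0,0]
    - [-0.5,0.136,0,0,0,0]
    - [-0.5,0.136,0,0,0,0]
    - [-0.5,0.136,0,0,0,0]
    - [-0.5,0.136,0,0,0,0]

```text
time: 2.68
tool_pos: [0.3752, 0.2875, 0.303]
tool_rot: [3.141, -0.001, 1.626]
wrist_force: [0.4, -0.3, 0.3]
width: 0.001
grip_force: 0.0
```

send_rows:
  commands:
    - [-0.5,0.136,0,0,0,0]
    - [-0.5,0.136,0,0,0,0]
    - [-0.5,0.136,0,0,0,0]
    - [-0.5,0.136,0,0,0,0]
    - [0,0,0,0,0,0]

```text
time: 3.3
tool_pos: [0.4408, 0.0889, 0.3031]
tool_rot: [3.14, 0.0, 1.619]
wrist_force: [-1.4, 1.6, 0.1]
width: 0.0005
grip_force: 0.0
```

send_rows:
  commands:
    - [-0.48,0.13,0,0,0,0]
    - [-0.48,0.13,0,0,0,0]
    - [0,0,0.45,0,0,0]
    - [0,0,0.45,0,0,0]
    - [0,0,0,0,0,0]

```text
time: 3.92
tool_pos: [0.4696, -0.0013, 0.2107]
tool_rot: [-3.136, 0.001, 1.626]
wrist_force: [-0.4, -0.1, 0.1]
width: 0.0004
grip_force: 0.0
```

Run:
```python
from h import *
s=telemetry.read_state();print(s['tool_pos'],s['tool_rot'],s['joint_pos'])
im=save("scene","s1");c=im[120:330,185:425,::-1];cv2.imwrite("pics/c3.png",cv2.resize(c,None,fx=2.8,fy=2.8))
```

```text
[ 0.46956171 -0.00131653  0.21072049] [-3.13608863e+00  7.35734874e-04  1.62582795e+00] [-0.52689935  0.34390885  0.54237432  2.1958553  -0.28131056  0.6731112
  0.26738959]
```

View pics/c3.png

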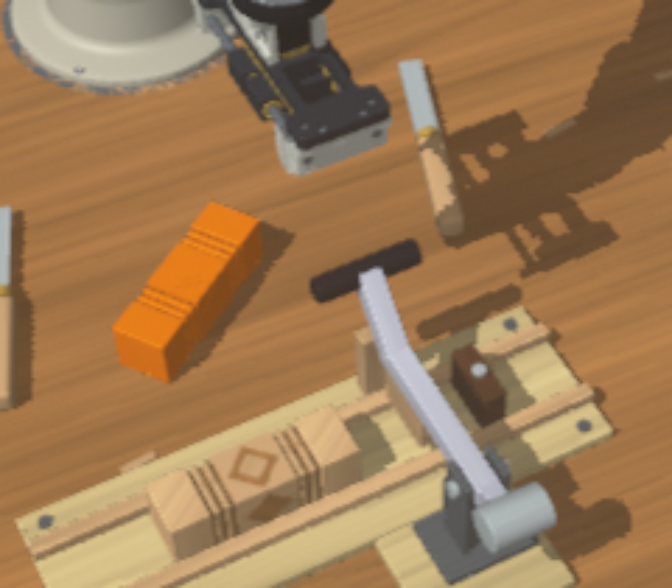

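send_rows:
  commands:
    - [0,0,0.4,0,0,0]
    - [0,0,0.4,0,0,0]
    - [0,0.2,0,0,0,0]
    - [0,0.22,0,0,0,0]
    - [0,0,0,0,0,0]

```text
time: 4.6
tool_pos: [0.5119, 0.0012, 0.1339]
tool_rot: [-3.138, -0.002, 1.626]
wrist_force: [-6.4, 0.4, 1.3]
width: 0.0007
grip_force: 3.3
```

send_rows:
  commands:
    - [0,0.1,-0.1,0,0,0]
    - [0,0.08,-0.17,0,0,0]
    - [0,0.1,-0.16,0,0,0]
    - [0,0.11,-0.15,0,0,0]
    - [0,0,0,0,0,0]

```text
time: 5.22
tool_pos: [0.538, 0.0026, 0.1916]
tool_rot: [-3.116, -0.006, 1.625]
wrist_force: [-45.6, -2.7, 29.1]
width: 0.0003
grip_force: 25.2
```

Run:
```python
from h import *
im=save("scene","s2");c=im[120:330,185:425,::-1];cv2.imwrite("pics/c4.png",cv2.resize(c,None,fx=2.8,fy=2.8))
print(telemetry.read_state()['wrist_force'])
```

```text
[-45.73704347  -1.91371425  29.16608396]
```

View pics/c4.png

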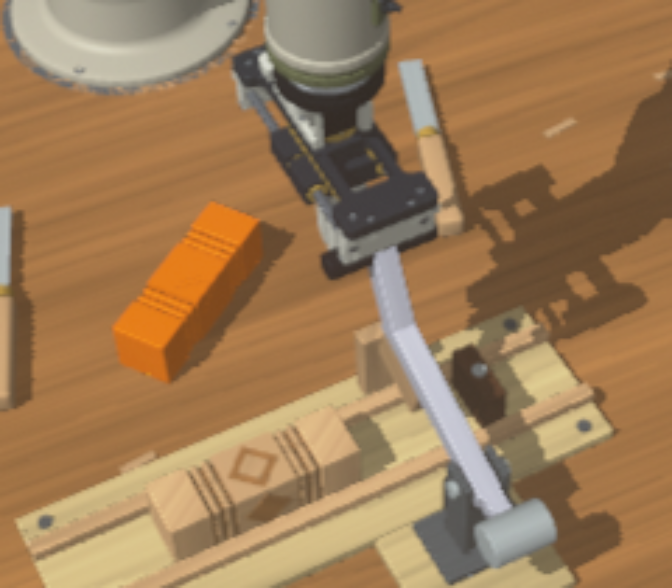

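The bar lagged and the fingertip slid over its top, so the tip presses forward and down on the bar. I'll back off and push again from lower down, level first.

send_rows:
  commands:
    - [0,-0.4,0,0,0,0]
    - [0,-0.4,0,0,0,0]
    - [0,0,0.36,0,0,0]
    - [0,0,0.36,0,0,0]
    - [0,0,0,0,0,0]

```text
time: 5.9
tool_pos: [0.4724, -0.0013, 0.1189]
tool_rot: [-3.141, -0.001, 1.626]
wrist_force: [-0.3, -0.4, 1.1]
width: 0.0008
grip_force: 0.0
```

send_rows:
  commands:
    - [0,0.35,0,0,0,0]
    - [0,0.08,0,0,0,0]
    - [0,0.05,0,0,0,0]
    - [0,0.05,0,0,0,0]
    - [0,0.05,0,0,0,0]

```text
time: 6.52
tool_pos: [0.5108, 0.0007, 0.1201]
tool_rot: [-3.108, -0.008, 1.623]
wrist_force: [-67.2, -5.4, 67.0]
width: 0.0006
grip_force: 37.4
```

Run:
```python
from h import *
im=save("scene","s3");c=im[120:330,185:425,::-1];cv2.imwrite("pics/c5.png",cv2.resize(c,None,fx=2.8,fy=2.8))
print(telemetry.read_state()['wrist_force'])
```

```text
[-56.22758156  -5.31805838  36.84478131]
```

View pics/c5.png

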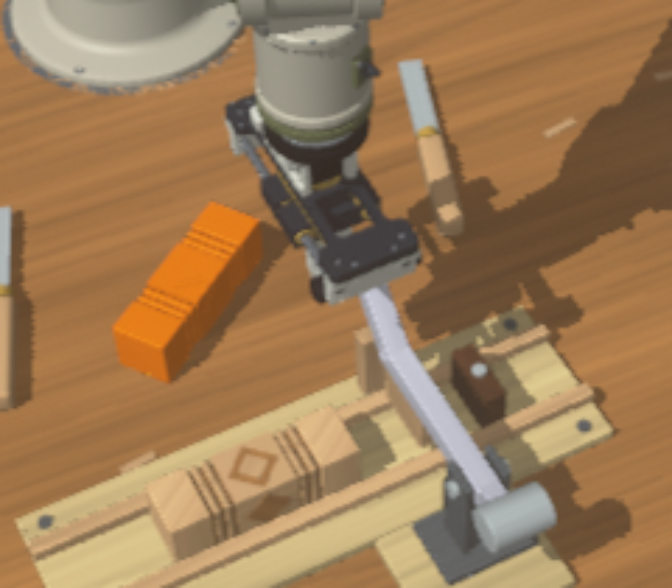

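The vertical finger jams: the bar cannot slide up it. I'll back off, turn a quarter turn and tilt the fingers forward so they get under the bar.

send_rows:
  commands:
    - [0,-0.4,0,0,0,0]
    - [0,-0.1,-0.3,0,0,0.349]
    - [0,0,-0.3,0,0,0.349]
    - [0,0,-0.3,0,0,0.349]
    - [0,0,0,0,0,0.349]

```text
time: 7.2
tool_pos: [0.4821, -0.0011, 0.2129]
tool_rot: [3.139, -0.006, 0.922]
wrist_force: [0.4, 1.0, -0.4]
width: 0.0003
grip_force: 0.0
```

send_rows:
  commands:
    - [0,0,0,0,0,0.349]
    - [0,0,0,0,0,0.349]
    - [0,0,0,0,0,0.349]
    - [0,0,0,0,0,0.349]
    - [0,0,0,0,0,0.35]

```text
time: 7.82
tool_pos: [0.481, -0.0009, 0.211]
tool_rot: [-3.139, -0.002, 0.049]
wrist_force: [0.6, -0.3, 0.3]
width: 0.0005
grip_force: 0.0
```

send_rows:
  commands:
    - [0,0,0,0,0.3,0]
    - [0,0,0,0,0.3,0]
    - [0,0,0,0,0.3,0]
    - [0,0,0,0,0.3,0]
    - [0,0,0,0,0,0]

```text
time: 8.45
tool_pos: [0.4877, -0.0014, 0.2517]
tool_rot: [-3.123, -0.494, 0.049]
wrist_force: [0.7, -0.4, -0.2]
width: 0.0003
grip_force: 0.0
```

```bash
cat >> h.py <<'E'
def st():
    s=telemetry.read_state();b=np.load("b.npy");M=R.from_euler('z',b[2]).as_matrix()
    A=R.from_euler('xyz',s['tool_rot']).as_matrix()
    print("t",s['time'],"board tcp",np.round((s['tool_pos']-[b[0],b[1],0])@M,4),"w",np.round(s['tool_pos'],3),"F board",np.round(s['wrist_force']@M,1))
    print("axes in board (cols x y z)",np.round(M.T@A,3).tolist(),"q",np.round(s['joint_pos'],2))
E
python3 -c "
from h import *
st()"
```

```text
t 8.45 board tcp [-0.1193 -0.0133  0.2517] w [ 0.488 -0.001  0.252] F board [ 0.7 -0.4 -0.2]
axes in board (cols x y z) [[0.88, 0.003, 0.474], [-0.005, -1.0, 0.016], [0.474, -0.016, -0.88]] q [-0.64  0.15  0.6   2.47 -1.04  0.11 -0.56]
```

send_rows:
  commands:
    - [0,0,0,0,-0.3,0]
    - [0,0,0,0,-0.3,0]
    - [-0.14,0.09,0.45,0,0,0]
    - [-0.14,0,0.45,0,0,0]
    - [0,0,0,0,0,0]

```text
time: 9.07
tool_pos: [0.4855, -0.0034, 0.1534]
tool_rot: [-3.114, -0.234, 0.059]
wrist_force: [0.2, -1.2, -0.0]
width: 0.0006
grip_force: 0.0
```

```bash
python3 -c "
from h import *
st()"
```

```text
t 9.075 board tcp [-0.1217 -0.0153  0.1534] w [ 0.485 -0.003  0.153] F board [ 0.1 -1.2 -0. ]
axes in board (cols x y z) [[0.973, 0.01, 0.232], [0.004, -1.0, 0.028], [0.232, -0.027, -0.972]] q [-0.48  0.4   0.52  2.39 -1.    0.28 -0.57]
```

send_rows:
  commands:
    - [-0.06,0.07,0.2,0,0,0]
    - [-0.06,0,0.2,0,0,0]
    - [0,0,0,0,0,0]

```text
time: 9.45
tool_pos: [0.4871, -0.0106, 0.1171]
tool_rot: [-3.115, -0.235, 0.059]
wrist_force: [-0.5, -0.9, 0.5]
width: 0.0001
grip_force: 0.0
```

```bash
python3 -c "
from h import *
st()"
```

```text
t 9.45 board tcp [-0.1204 -0.0225  0.1171] w [ 0.487 -0.011  0.117] F board [-0.5 -0.9  0.5]
axes in board (cols x y z) [[0.972, 0.01, 0.233], [0.004, -1.0, 0.027], [0.233, -0.025, -0.972]] q [-0.2   0.44  0.16  2.41 -1.04  0.11 -0.54]
```

send_rows:
  commands:
    - [0.33,0,0.08,0,0,0]
    - [0.08,0,-0.03,0,0,0]
    - [0.104,0,-0.155,0,0,0]
    - [0.104,0,-0.155,0,0,0]
    - [0,0,0,0,0,0]

```text
time: 10.07
tool_pos: [0.5406, -0.0075, 0.1586]
tool_rot: [-3.118, -0.237, 0.061]
wrist_force: [-2.5, -1.3, -0.3]
width: 0.0005
grip_force: 1.2
```

Run:
```python
from h import *
st()
im=save("scene","s4");c=im[120:330,185:425,::-1];cv2.imwrite("pics/c6.png",cv2.resize(c,None,fx=2.8,fy=2.8))
```

```text
t 10.075 board tcp [-0.0668 -0.0224  0.1586] w [ 0.541 -0.008  0.159] F board [-2.6 -1.1 -0.3]
axes in board (cols x y z) [[0.972, 0.012, 0.235], [0.006, -1.0, 0.025], [0.235, -0.023, -0.972]] q [-0.45  0.45  0.52  2.28 -0.85  0.34 -0.72]
```

View pics/c6.png

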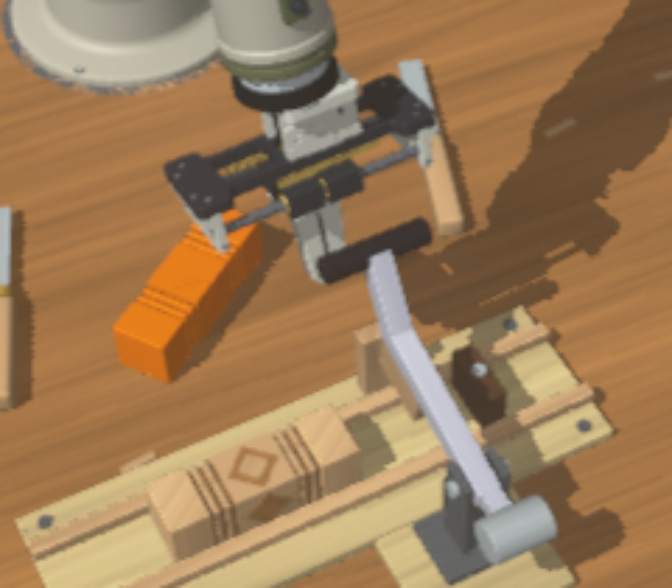

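The bar is now lifting at about 2.6 N with the finger behind and under its end, so I continue along the arc.

send_rows:
  commands:
    - [0.14,0,-0.1,0,0,0]
    - [0.14,0,-0.11,0,0,0]
    - [0.16,0,-0.1,0,0,0]
    - [0.16,0,-0.09,0,0,0]
    - [0,0,0,0,0,0]

```text
time: 10.75
tool_pos: [0.5903, -0.0054, 0.2099]
tool_rot: [-3.117, -0.237, 0.061]
wrist_force: [-0.3, -0.3, 0.3]
width: 0.0005
grip_force: 0.0
```

send_rows:
  commands:
    - [0.17,0,-0.065,0,0,0]
    - [0.17,0,-0.065,0,0,0]
    - [0.18,0,-0.04,0,0,0]
    - [0.18,0,-0.03,0,0,0]
    - [0,0,0,0,0,0]

```text
time: 11.38
tool_pos: [0.6525, -0.0021, 0.2443]
tool_rot: [-3.116, -0.235, 0.061]
wrist_force: [-0.4, -1.0, 0.8]
width: 0.0005
grip_force: 0.0
```

Run:
```python
from h import *
st()
im=save("scene","s5");c=im[120:330,185:425,::-1];cv2.imwrite("pics/c7.png",cv2.resize(c,None,fx=2.8,fy=2.8))
```

```text
t 11.375 board tcp [ 0.0452 -0.0231  0.2443] w [ 0.652 -0.002  0.244] F board [-0.5 -0.9  0.8]
axes in board (cols x y z) [[0.973, 0.012, 0.233], [0.006, -1.0, 0.026], [0.233, -0.024, -0.972]] q [-0.58  0.49  0.75  1.96 -0.64  0.67 -0.95]
```

View pics/c7.png

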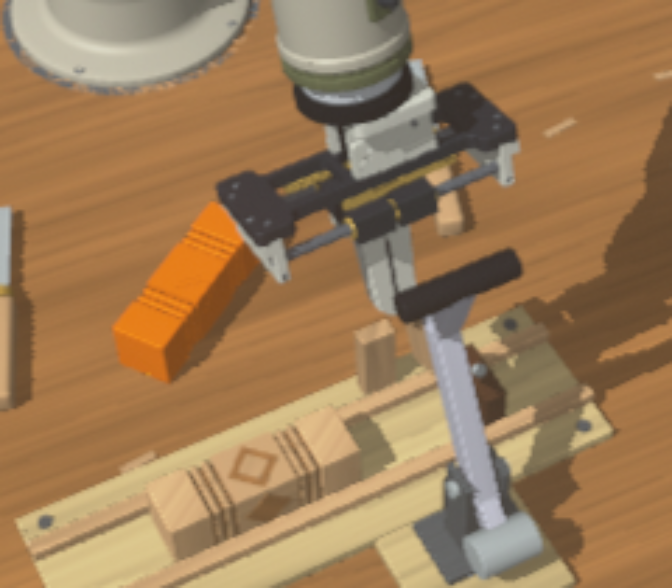

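send_rows:
  commands:
    - [0.18,0,-0.01,0,0,0]
    - [0.18,0,0.0,0,0,0]
    - [0.18,0,0.0,0,0,0]
    - [0,0,0,0,0,0]
    - [0,0,0,0,0,0]

```text
time: 12.05
tool_pos: [0.7029, 0.0008, 0.2572]
tool_rot: [-3.115, -0.233, 0.06]
wrist_force: [-0.2, 0.2, 0.5]
width: 0.0004
grip_force: 0.0
```

send_rows:
  commands:
    - [-0.3,0,-0.1,0,0,0]
    - [-0.4,0,-0.1,0,0,0]
    - [-0.4,0,0,0,0,0]
    - [0,0,0,0,0,0]
    - [0,0,0,0,0,0]

```text
time: 12.68
tool_pos: [0.5932, -0.0059, 0.2521]
tool_rot: [-3.115, -0.235, 0.06]
wrist_force: [0.5, 0.1, -0.8]
width: 0.0004
grip_force: 0.0
```

Run:
```python
from h import *
st()
im=save("scene","s6");c=im[120:330,185:425,::-1];cv2.imwrite("pics/c8.png",cv2.resize(c,None,fx=2.8,fy=2.8))
```

```text
t 12.675 board tcp [-0.0142 -0.0237  0.2521] w [ 0.593 -0.006  0.252] F board [ 0.5  0.1 -0.8]
axes in board (cols x y z) [[0.972, 0.012, 0.233], [0.005, -1.0, 0.028], [0.233, -0.026, -0.972]] q [-0.64  0.4   0.79  2.08 -0.61  0.62 -0.96]
```

View pics/c8.png

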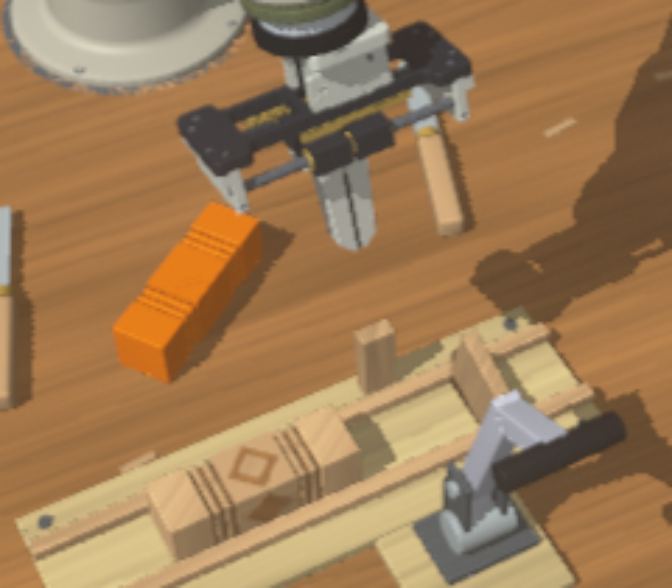

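The arm rests fully raised on its bumper, and the blank is still at its start. Next I untilt, turn the tool back and go behind the blank.

send_rows:
  commands:
    - [0,0,-0.2,0,-0.235,-0.349]
    - [0,0,-0.2,0,0,0]
    - [0,0.3,0,0,-0.235,0]
    - [0,0.3,0,0,0,0]
    - [0,0.3,0,0,0,0]

```text
time: 13.35
tool_pos: [0.6068, -0.0961, 0.2909]
tool_rot: [3.137, -0.013, 0.22]
wrist_force: [-0.3, -0.2, 0.1]
width: 0.0003
grip_force: 0.0
```

send_rows:
  commands:
    - [0,0,0,0,0,-0.349]
    - [0,0,0,0,0,-0.349]
    - [0,0,0,0,0,-0.349]
    - [0,0,0,0,0,-0.349]
    - [0,0,0,0,0,-0.349]

```text
time: 13.98
tool_pos: [0.6063, -0.0954, 0.2911]
tool_rot: [3.129, -0.006, 1.097]
wrist_force: [-0.3, 0.1, -0.3]
width: 0.0007
grip_force: 0.0
```

send_rows:
  commands:
    - [0,0,0,0,0,-0.349]
    - [0,0,0,0,0,-0.349]
    - [0,0,0,0,0,-0.349]
    - [0,0,0,0,0,0]

```text
time: 14.48
tool_pos: [0.606, -0.0956, 0.2912]
tool_rot: [3.127, 0.001, 1.614]
wrist_force: [0.2, -0.2, -0.4]
width: 0.0007
grip_force: 0.0
```

Run:
```python
from h import *
st();print(telemetry.read_state()['tool_rot'])
```

```text
t 14.475 board tcp [-0.0063 -0.114   0.2912] w [ 0.606 -0.096  0.291] F board [ 0.2 -0.2 -0.4]
axes in board (cols x y z) [[0.012, 1.0, 0.014], [1.0, -0.012, -0.001], [-0.001, 0.014, -1.0]] q [-0.23  0.41  0.42  1.81 -0.2   0.95  0.32]
[3.12729209e+00 6.59150239e-04 1.61367279e+00]
```

send_rows:
  commands:
    - [-0.5,0.03,0,0,0,-0.02]
    - [-0.5,0.03,0,0,0,0]
    - [-0.4,0.02,0.3,0,0,0]
    - [0,0,0.5,0,0,0]
    - [0,0,0.5,0,0,0]

```text
time: 15.1
tool_pos: [0.6228, -0.2357, 0.16]
tool_rot: [3.127, 0.002, 1.619]
wrist_force: [1.0, 0.5, 0.2]
width: 0.0006
grip_force: 0.0
```

send_rows:
  commands:
    - [0,0,0.5,0,0,0]
    - [0,0,0,0,0,0]

```text
time: 15.35
tool_pos: [0.6212, -0.234, 0.108]
tool_rot: [3.134, -0.001, 1.622]
wrist_force: [0.2, -0.2, 0.5]
width: 0.0001
grip_force: 0.0
```

Run:
```python
from h import *
st()
```

```text
t 15.35 board tcp [ 0.0012 -0.2529  0.108 ] w [ 0.621 -0.234  0.108] F board [ 0.2 -0.2  0.5]
axes in board (cols x y z) [[0.004, 1.0, 0.008], [1.0, -0.004, 0.001], [0.001, 0.008, -1.0]] q [ 0.07  0.67  0.33  1.86 -0.34  0.66  0.65]
```

Positioned on the centre line; going down to z ≈ 0.028, then forward to contact.

send_rows:
  commands:
    - [0,0,0.4,0,0,0]
    - [0,0,0.4,0,0,0]
    - [0.2,0,0,0,0,0]
    - [0.12,0,0,0,0,0]
    - [0.1,0,0,0,0,0]

```text
time: 15.98
tool_pos: [0.6233, -0.1918, 0.0339]
tool_rot: [3.124, 0.002, 1.626]
wrist_force: [0.6, -3.2, 1.3]
width: 0.0005
grip_force: 1.2
```

send_rows:
  commands:
    - [0.1,0,0,0,0,0]
    - [0.1,0,0,0,0,0]
    - [0.1,0,0,0,0,0]
    - [0.1,0,0,0,0,0]
    - [0.1,0,0,0,0,0]

```text
time: 16.6
tool_pos: [0.6189, -0.1422, 0.0313]
tool_rot: [3.128, 0.001, 1.625]
wrist_force: [-0.6, -1.5, 2.2]
width: 0.0006
grip_force: 1.2
```

Run:
```python
from h import *
st()
im=save("top","t2")
for r in nets.masks_of("top","blank")[:3]:
    b=np.load("b.npy");print(r["score"],r["xy"],(ray("top",r["xy"],.062)-[b[0],b[1],0])@R.from_euler('z',b[2]).as_matrix())
```

```text
t 16.6 board tcp [ 0.004  -0.1612  0.0313] w [ 0.619 -0.142  0.031] F board [-0.7 -1.4  2.2]
axes in board (cols x y z) [[0.001, 1.0, 0.014], [1.0, -0.001, -0.001], [-0.001, 0.014, -1.0]] q [-0.04  0.75  0.27  1.96 -0.42  0.47  0.6 ]
0.76 [358.3, 229.6] [-0.01137411 -0.06263104  0.062     ]
0.68 [496.1, 215.9] [ 0.00265499 -0.40614104  0.062     ]
0.16 [161.9, 297.9] [-0.15044055  0.42776775  0.062     ]
```

send_rows:
  commands:
    - [0.1,0,0,0,0,0]
    - [0.1,0,0,0,0,0]
    - [0.1,0,0,0,0,0]
    - [0.08,0,0,0,0,0]
    - [0,0,0,0,0,0]

```text
time: 17.32
tool_pos: [0.617, -0.1037, 0.0314]
tool_rot: [3.128, 0.0, 1.626]
wrist_force: [-1.0, -0.0, -0.6]
width: 0.0002
grip_force: 0.0
```

send_rows:
  commands:
    - [0.04,0,0,0,0,0]
    - [0.04,0,0,0,0,0]
    - [0,0,0,0,0,0]

```text
time: 17.7
tool_pos: [0.6166, -0.0966, 0.0314]
tool_rot: [3.128, 0.001, 1.625]
wrist_force: [0.0, -0.0, -0.1]
width: 0.0005
grip_force: 0.0
```

send_rows:
  commands:
    - [0.03,0,0,0,0,0]
    - [0,0,0,0,0,0]

```text
time: 17.95
tool_pos: [0.6165, -0.0937, 0.0314]
tool_rot: [3.128, 0.001, 1.625]
wrist_force: [-0.6, -0.5, -0.0]
width: 0.0002
grip_force: 0.1
```

send_rows:
  commands:
    - [0.03,0,0,0,0,0]
    - [0,0,0,0,0,0]

```text
time: 18.2
tool_pos: [0.6163, -0.0906, 0.0314]
tool_rot: [3.128, 0.001, 1.625]
wrist_force: [-0.5, -0.4, -0.0]
width: 0.0007
grip_force: 0.1
```

send_rows:
  commands:
    - [0.03,0,0,0,0,0]
    - [0,0,0,0,0,0]

```text
time: 18.45
tool_pos: [0.6161, -0.0875, 0.0314]
tool_rot: [3.128, 0.0, 1.625]
wrist_force: [-0.1, 0.3, -0.6]
width: 0.0005
grip_force: 0.0
```

send_rows:
  commands:
    - [0.03,0,0,0,0,0]
    - [0,0,0,0,0,0]

```text
time: 18.7
tool_pos: [0.6159, -0.0861, 0.0314]
tool_rot: [3.127, 0.002, 1.624]
wrist_force: [-0.2, -4.3, -0.0]
width: 0.0005
grip_force: 2.4
```

send_rows:
  commands:
    - [0.03,0,0,0,0,0]
    - [0,0,0,0,0,0]

```text
time: 18.95
tool_pos: [0.616, -0.0861, 0.0317]
tool_rot: [3.126, 0.005, 1.622]
wrist_force: [-0.2, -12.9, -0.2]
width: 0.0004
grip_force: 6.3
```

Run:
```python
from h import *
st()
b=np.load("b.npy")
for c in ["top","scene"]:
    save(c,c+"3")
    for q in ["blank","end_stop_face"]:
        for r in nets.masks_of(c,q)[:3]:
            m=r["region"];v,u=np.nonzero(m);z=.062 if q=="blank" else .057
            P=np.array([(ray(c,(a,d),z)-[b[0],b[1],0])@R.from_euler('z',b[2]).as_matrix() for a,d in zip(u[::3],v[::3])])
            print(c,q,round(r["score"],2),np.round(r["xy"]),"y range",np.round(np.percentile(P[:,1],[1,50,99]),3),"x",np.round(np.percentile(P[:,0],[1,50,99]),3))
```

```text
t 18.95 board tcp [ 0.0041 -0.1049  0.0317] w [ 0.616 -0.086  0.032] F board [ -0.9 -12.9  -0.2]
axes in board (cols x y z) [[0.004, 1.0, 0.015], [1.0, -0.004, -0.005], [-0.005, 0.015, -1.0]] q [-0.14  0.74  0.28  2.   -0.44  0.45  0.52]
top blank 0.87 [423. 141.] y range [-0.309 -0.234 -0.162] x [0.147 0.2   0.253]
top blank 0.86 [496. 215.] y range [-0.464 -0.414 -0.364] x [-0.072  0.006  0.081]
top blank 0.73 [394. 300.] y range [-0.162 -0.141 -0.119] x [-0.211 -0.19  -0.167]
top end_stop_face 0.7 [305. 230.] y range [0.063 0.073 0.082] x [-0.029 -0.002  0.026]
top end_stop_face 0.4 [433. 330.] y range [-0.268 -0.236 -0.19 ] x [-0.376 -0.259 -0.189]
scene blank 0.93 [329. 266.] y range [-0.068  0.002  0.054] x [-0.026  0.012  0.053]
scene blank 0.72 [264. 398.] y range [-0.317 -0.242 -0.167] x [0.167 0.225 0.282]
scene blank 0.65 [243. 235.] y range [-0.17  -0.132 -0.085] x [-0.224 -0.169 -0.112]
```

Firm contact came where the geometry puts the end stop (force up to 13 N, no further travel). I back off and rise.

send_rows:
  commands:
    - [-0.05,0,0,0,0,0]
    - [-0.2,0,0,0,0,0]
    - [-0.4,0,0,0,0,0]
    - [-0.3,0,-0.3,0,0,0]
    - [0,0,-0.5,0,0,0]

```text
time: 19.88
tool_pos: [0.6184, -0.181, 0.1112]
tool_rot: [3.13, 0.002, 1.621]
wrist_force: [0.8, -0.0, -0.3]
width: 0.0
grip_force: 0.0
```

send_rows:
  commands:
    - [-0.2,0,-0.5,0,0,0]
    - [-0.3,0,-0.5,0,0,0]
    - [-0.4,0,-0.3,0,0,0]
    - [0,0,0,0,0,0]
    - [0,0,0,0,0,0]

```text
time: 20.5
tool_pos: [0.6224, -0.2664, 0.2409]
tool_rot: [3.128, -0.0, 1.625]
wrist_force: [0.2, -0.1, 0.1]
width: 0.0006
grip_force: 0.0
```

Run:
```python
from h import *
st()
b=np.load("b.npy")
for c,q,z in [("top","blank",.062),("top","end_stop_face",.057),("scene","blank",.062),("scene","stop_arm",.1)]:
    if q=="blank": save(c,c+"4")
    for r in nets.masks_of(c,q)[:3]:
            v,u=np.nonzero(r["region"])
            P=np.array([(ray(c,(a,d),z)-[b[0],b[1],0])@R.from_euler('z',b[2]).as_matrix() for a,d in zip(u[::2],v[::2])])
            print(c,q,round(r["score"],2),np.round(r["xy"]),"y range",np.round(np.percentile(P[:,1],[1,50,99]),3),"x",np.round(np.percentile(P[:,0],[1,50,99]),3))
```

```text
t 20.5 board tcp [ 0.0006 -0.2853  0.2409] w [ 0.622 -0.266  0.241] F board [ 0.2 -0.1  0.1]
axes in board (cols x y z) [[0.001, 1.0, 0.013], [1.0, -0.001, 0.0], [0.0, 0.013, -1.0]] q [ 0.05  0.54  0.42  1.72 -0.28  0.92  0.64]
top blank 0.58 [340. 231.] y range [-0.094 -0.017  0.061] x [-0.028 -0.003  0.023]
top blank 0.55 [425. 142.] y range [-0.309 -0.236 -0.16 ] x [0.147 0.2   0.251]
top blank 0.55 [373. 312.] y range [-0.157 -0.086 -0.015] x [-0.27  -0.212 -0.156]
top end_stop_face 0.62 [302. 234.] y range [0.063 0.074 0.084] x [-0.031 -0.006  0.023]
scene blank 0.96 [320. 273.] y range [-0.103 -0.026  0.054] x [-0.023  0.016  0.053]
scene blank 0.92 [265. 400.] y range [-0.317 -0.243 -0.166] x [0.165 0.225 0.282]Traceback (most recent call last):
  File "<stdin>", line 8, in <module>
  File "h.py", line 5, in ray
    p=camera_params(cam);K=np.array(p["mtx"],float);Rm=cv2.Rodrigues(np.array(p["rvec"],float))[0];t=np.array(p["tvec"],float).ravel()
ValueError: time passes only in moves, steps and waits
```

```bash
python3 -c "
from h import *
print(bot.job_done())"
```

```text
the job is handed in; nothing more can be done
None
```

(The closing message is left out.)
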